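Gauge a battery terminal in the bench caliper

ROBOT

A 6-joint arm with a two-finger parallel gripper is mounted at the origin on the work surface. World frame = base frame: x ahead of the robot, y to its left, z up, the work surface at z = 0. Lengths are in m, angles in rad, forces in N, time in s.
With the tool pointing down it reaches from about 0.425 to 0.95 m from the base axis. Payload 3.5 kg.
Tool frame: the origin (TCP) lies midway between the tips of the shut fingers; the grasp point (between the pads) lies 19 mm behind it; z points along the fingers, y is the line along which they close (so a half turn about z gives the same grasp; the last joint's range is limited). The gripper opens to 85 mm and grips with 20 to 120 N. Pads are 22 mm wide; open, the fingers measure 114 mm over their backs; the gripper's body (76 mm by 85 mm) begins 54 mm behind the grasp point. The pads swing forward as they close: fully open they stand 13 mm farther back than shut.
Start: joints at [1.186, 0.286, 1.577, -0, 1.279, -0.15], TCP at [0.157, 0.656, 0.231] pointing down, gripper open.
Joint ranges: [-2.77, 2.77], [-0.9, 2.22], [0.21, 2.48], [-1.53, 4.67], [0.24, 2.81], [-2.84, 2.84]. Speed limits (rad/s): [2.79, 2.79, 3.14, 3.14, 3.14, 3.14].

INTERFACE

Orientations are given as a unit quaternion [x, y, z, w].
In Python, from plant import ctrl gives the robot as it stands. The module is installed in compiled form; this text tells all that it offers.
- The arm moves only by the shell command python3 -m inch 'ROWS' [FORCE]. ROWS is JSON, a list of rows, each a list of 5 numbers: the closure, from 0 (fully open) to 1 (shut), then the shift along the tool's x, y, z in m, then the turn about the tool's z in degrees. A call has 1 to 5 rows; each row is the pose to reach, as a shift and turn from the pose commanded when the call began, along the tool's axes at that moment; what a row does not reach only later rows make up. A row lasts 1/12 s, in which the tool goes at most 41.7 mm and 7.16 degrees, less where a joint would pass 70% of its speed; a pose out of reach is approached as far as the arm can. A call with a gripper value outside its range is refused whole. The fingers move at their own pace and stop on an object; FORCE is the grip in N (left out, the last holds). Time passes only in rows, so rows that repeat a pose let the fingers close. It gives the time, the measured TCP pose, the force, the opening and the grip force at its end, in the units of the state.
- ctrl.get_state(): the state, without advancing time (a new reading comes with each control period).
- ctrl.read_camera(name): name is "side" or "top" or "wrist"; returns a dict with "pixels" (420x560x3 uint8, red, green, blue), "depth" (420x560 float32, m along the optical axis (not along the pixel's ray), 0 where there is no reading), "fx", "fy", "cx", "cy" (pixels), "xyz" and "rotation" of the camera in the world; the wrist camera has in their place "mount" (4x4, takes a point from camera to tool coordinates, whose origin is the TCP and whose axes are the flange's). Camera axes: x right, y down, z forward; pixel columns grow to the right and rows downward; lengths in m; the calibration is good to about 2 mm. A picture is of the moment at which its call begins: read the wrist's pose just before it.
- ctrl.sign_off(): hands the job in; it is judged then, once.
Trained networks look in a picture, given as the dict that the camera call returned (one of the last four; its "shot" number tells which), for a name from the list of things; names that differ only in an ending like _2 or _b are one class to them, and where a whole thing is asked for, a point or a joint stands for the part that bears it (a point fixed in the world has none). Each returns a list of dicts, best first, with "score" (0 to 1); they miss things now and then, are a little off and sometimes report something else, mostly with a low value. They report only what shows in the picture. A call takes as long as a camera call. They do not tell look-alikes from the thing itself.
- ctrl.spot_in(query, picture): "at" ([column, row] in pixels, amid what is visible of it).
- ctrl.tip_of(query, picture): "at" ([column, row] in pixels: a listed point, or the origin of a listed thing).
The state is a dict: "time": time; "qpos": joint angles; "dq": joint speeds; "joint_efforts": joint torques, N m; "eef_pos": TCP position; "tcp_rot": TCP orientation; "contact_force": force on the tool from outside, world axes, zero at the start; "wrist_torque": the same for the moment, N m; "opening": opening from 0.0 (shut) to 1.0 (fully open); "finger_force": force on a finger pad.
Only numpy, scipy, OpenCV 4.12 (cv2) and the standard library are available. Lean on these libraries where they do the work, as an engineer would, in place of code of your own. Each camera call takes 0.05 s, during which the arm holds its last target. There are 200 camera calls.

TASK

Check the battery terminal lying in the bench caliper: slide the caliper's jaw shut by its tab until the terminal sits square between both jaws and the jaw's spring registers a steady measuring force, keep it there about a second, and do not overdrive the spring. Then slide the jaw fully back open and drop the terminal into the round metal tub, leaving the tub upright and everything else on the bench where it is.

Things in the scene. Friction and masses are not known exactly. Their poses are not given: they have to be found in the camera images.
- caliper: Bench caliper fixed to the table. Steel bed 80 mm wide (its x), from -110 to +130 mm along its y, bed top 20 mm above the table; a low beam along its +x edge. Origin on the table, on the slide's centre line; z up. The sliding jaw closes along its +y, towards the fixed jaw near the +y end.
- fixed_jaw_zone (a point): Mark fixed on the bed, 94 mm along +y from the caliper's origin: middle of the zone where the fixed jaw is clamped. The fixed jaw's face looks along -y and lies anywhere within 9 mm either side of this mark; its true place is not reported. It is a steel block 40 mm wide, 20 mm thick, top 38.5 mm above the table.
- carriage (a joint): Travel in m of the carriage along the caliper's +y: 0 = fully back (open), 0.105 = end of travel. The carriage is a grey block 64 mm wide, 50 mm long along y, top 41.5 mm above the table, with the tab at its rear and the jaw 14 mm ahead of its front face. It drags with about 3 N of friction and stays where it is left.
- jaw (a joint): Measuring spring: how far in m the sliding jaw is pressed back into the carriage. 0 = no force, 0.012 = bottomed. Preload 4 N, plus 0.8 N per mm. Force registers from 2.5 mm (6 N); about 5 mm (8 N) is ideal; more than 9.5 mm is overdriven. Merely pushing the loose terminal along the bed (1 to 3 N) does not press it back.
- tab (a point): Middle of the top of the black upright tab at the carriage's rear, 77.5 mm above the table. 36 mm wide (caliper x), 12 mm thick (caliper y), standing 36 mm out of the carriage. Push its -y face to close the jaw, its +y face to open it, or pinch it; 38 mm of carriage top lies ahead of it.
- jaw_face (a point): Centre of the sliding jaw's face, which looks along the caliper's +y. The jaw is 40 mm wide, 12 mm thick, its top 37.5 mm above the table; axes as the caliper's.
- terminal: The battery terminal to check, plain steel, 0.17 to 0.35 kg, loose and a little crooked on the bed between the jaws. Rectangular foot 48 mm (its x) x 28 mm (its y, the size gauged across the jaws) x 18 mm high; a round post 18 mm across stands 28 mm higher in its middle. Origin: centre of its underside. Height 46 mm.
- post (a point): Point on the axis of the terminal's round post, 32 mm above its underside (14 mm below the top of the post).
- tub: Round open metal tub without lid, for checked parts: rim radius 55 mm, narrowing a little downwards, 50 mm high, wall 4 mm, no handle. Loose, about 0.45 kg. Origin: centre of its underside. It and the tray swap sides between episodes.
- spare: an identical battery terminal standing on the table near the caliper; same shape and sizes as terminal; bystander. Origin: centre of its underside.
- tray: grey plastic rectangular open tray, 150 x 100 x 40 mm high, walls 4 mm; not the place for the terminal; bystander. Origin: centre of its underside.
- cap_a: black vent cap, 36 mm across, 28 mm high; bystander. Origin: centre of its underside.
- cap_b: another black vent cap like cap_a; bystander. Origin: centre of its underside.
- link: dark steel cell link bar, 24 x 90 mm (along its y), 14 mm high at its ends; bystander. Origin: centre of its underside.
- bottle: white bottle, 70 mm across, 170 mm tall; bystander. Origin: centre of its underside.
- wrench: steel wrench lying flat; bystander, to be left where it is.
Things that resemble listed ones, but are neither listed nor needed, are in the scene too. Leave any brown or yellow look-alike of the terminal alone. Leave any pink or red look-alike of the tub alone.

How it is judged:
On the way:
1. the jaws hold the terminal square and the spring registers the measuring force for half a second, the fingers off the terminal (value of joint jaw between 0.0025 and 0.0095 m and y of post in the frame of jaw_face between 0.01 and 0.018 m and x of post in the frame of jaw_face between -0.02 and 0.02 m and angle between the y axis of terminal and the y axis of caliper, either way round below 0.07 rad and angle between terminal's own z axis and vertical below 0.1 rad and contact force between the fingers and terminal below 0.3 N), for 0.5 s.
At the end, for the whole second after the job is handed in: The terminal is at rest inside the upright round tub (its post within 48 mm of the tub's axis and below the rim), and the caliper's carriage is within 15 mm of fully back (linear speed of terminal below 0.02 m/s and horizontal distance between post and tub below 0.048 m and z of post in the frame of tub between 0 and 0.05 m and angle between tub's own z axis and vertical below 0.15 rad and value of joint carriage below 0.015 m); the robot touches nothing.
It fails at once if the measuring spring is overdriven (pressed back more than 9.5 mm) (value of joint jaw above 0.0095 m).
It fails at once if a bystander is shifted by more than 30 mm (distance of any of spare, tray, cap_a, cap_b, link, wrench, bottle from where it was at the start of the episode above 0.03 m).
It also fails if it takes over 67 s, if anything falls off the work surface, if the arm or the gripper's body presses on something with over 40 N, if the wrist force passes 120 N, or if a joint passes its speed limit or range.

## Working session

There is one attempt and no reset: what is moved stays moved. The work goes in short steps, Python scripts to look and compute and a shell command to move; the robot and the scene stay as the last step left them, time stands still between calls to the robot, and variables do not carry over. Pictures are saved under pics/ and viewed, at most 10 in all, crops included, and the job is handed in when it is done.

```bash
mkdir -p pics; cat > h.py <<'E'
import numpy as np, cv2
from scipy.spatial.transform import Rotation as R
from plant import ctrl
def cam(name):
    s=ctrl.get_state(); p=ctrl.read_camera(name)
    if name=="wrist":
        T=np.eye(4);T[:3,:3]=R.from_quat(s["tcp_rot"]).as_matrix();T[:3,3]=s["eef_pos"];T=T@np.array(p["mount"])
    else:
        T=np.eye(4);r=np.array(p["rotation"]);T[:3,:3]=r if r.shape==(3,3) else R.from_quat(r).as_matrix();T[:3,3]=p["xyz"]
    p["T"]=T; return p
def ray(p,uv):
    d=p["T"][:3,:3]@np.array([(uv[0]-p["cx"])/p["fx"],(uv[1]-p["cy"])/p["fy"],1]); return p["T"][:3,3],d
def atz(p,uv,z):
    o,d=ray(p,uv); return o+d*(z-o[2])/d[2]
def cloud(p):
    v,u=np.mgrid[:420,:560]; d=p["depth"]; c=np.stack([(u-p["cx"])/p["fx"]*d,(v-p["cy"])/p["fy"]*d,d],-1)
    return c@p["T"][:3,:3].T+p["T"][:3,3]
def proj(p,X):
    c=p["T"][:3,:3].T@(np.array(X)-p["T"][:3,3]); return [p["fx"]*c[0]/c[2]+p["cx"],p["fy"]*c[1]/c[2]+p["cy"]]
def save(p,n): cv2.imwrite("pics/"+n,p["pixels"][:,:,::-1])
E
python3 - <<'E'
from h import *
Z=dict(tab=.0775,jaw_face=.029,fixed_jaw_zone=.02,post=.052,terminal=.02,caliper=0,tub=0,spare=0,tray=0,bottle=0,cap_a=0,link=0,wrench=0)
for n in ("top","side"):
    p=cam(n); save(p,n+"0.png"); print(n,p["T"].round(3).tolist())
    for q in Z:
        for r in ctrl.tip_of(q,p)[:4]:
            if r["score"]>.25: print(q,round(r["score"],2),np.round(r["at"]),atz(p,r["at"],Z[q]).round(3))
print(ctrl.get_state())
E
```

```text
top [[0.028, -0.999, 0.042, 0.509], [-1.0, -0.028, 0.002, -0.089], [-0.001, -0.042, -0.999, 1.191], [0.0, 0.0, 0.0, 1.0]]
tab 0.59 [274. 212.] [ 0.537 -0.075  0.077]
jaw_face 0.65 [247. 202.] [ 0.56  -0.007  0.029]
fixed_jaw_zone 0.76 [211. 192.] [0.585 0.084 0.02 ]
post 0.74 [223. 193.] [0.581 0.05  0.052]
post 0.59 [162. 147.] [0.688 0.203 0.052]
post 0.47 [271. 137.] [ 0.72  -0.062  0.052]
terminal 0.79 [227. 193.] [0.582 0.045 0.02 ]
terminal 0.67 [269. 137.] [ 0.725 -0.056  0.02 ]
terminal 0.67 [167. 153.] [0.678 0.198 0.02 ]
terminal 0.44 [214. 228.] [0.494 0.073 0.02 ]
caliper 0.67 [243. 200.] [0.567 0.005 0.   ]
tub 0.93 [383. 221.] [ 0.523 -0.35   0.   ]
tub 0.74 [445. 179.] [ 0.635 -0.504  0.   ]
tub 0.67 [366. 288.] [ 0.355 -0.311  0.   ]
spare 0.55 [223. 191.] [0.588 0.057 0.   ]
spare 0.53 [216. 229.] [0.492 0.072 0.   ]
tray 0.78 [121. 211.] [0.53  0.312 0.   ]
tray 0.55 [214. 229.] [0.493 0.075 0.   ]
bottle 0.93 [125. 137.] [0.718 0.311 0.   ]
bottle 0.34 [244. 200.] [0.568 0.004 0.   ]
cap_a 0.64 [253. 235.] [ 0.48  -0.023  0.   ]
link 0.85 [283. 180.] [ 0.622 -0.095
[... 1357 characters left out ...]

{'time': 1.4, 'qpos': array([ 1.18600002e+00,  2.86310632e-01,  1.57665652e+00,  3.34410778e-05,
        1.27860959e+00, -1.49999144e-01]), 'dq': array([-0.00015814,  0.00027005,  0.00154668,  0.00217052, -0.00279389,
       -0.00069429]), 'joint_efforts': array([ 7.54549183e-04, -4.05949259e+01, -2.92933238e+01, -9.41283565e-05,
        5.34960509e-04, -5.24896521e-06]), 'eef_pos': array([0.15699995, 0.65649113, 0.23134135]), 'tcp_rot': array([ 1.17133876e-01,  9.93116134e-01,  1.19015498e-05, -1.33413700e-05]), 'contact_force': array([-0.5807656 , -0.23566065,  0.02880399]), 'wrist_torque': array([-0.01643451, -0.01986608,  0.02186846]), 'finger_force': 0.0, 'opening': 0.9983539321437424}
```

View pics/top0.png

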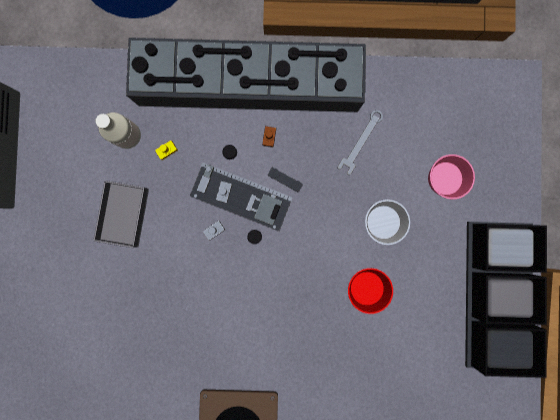

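View pics/side0.png

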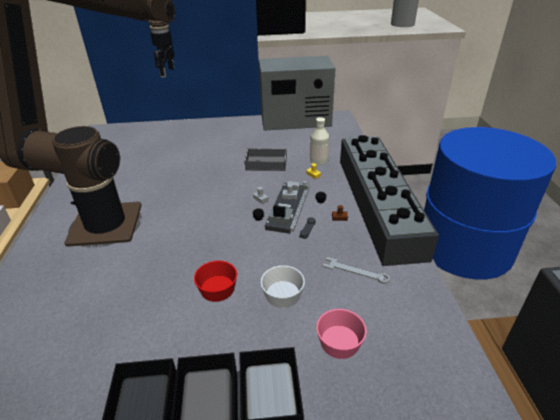

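The top view shows the silver caliper near (243,200), its terminal at (224,192) and the metal tub at (385,222). The pink and red tubs, and the yellow and brown terminals, are look-alikes. I'll move above the caliper for a close look.

```bash
for i in 1 2 3; do :; done
python3 -m inch '[[0,-0.027,-0.028,0,0],[0,-0.054,-0.056,0,0],[0,-0.082,-0.083,0,0],[0,-0.109,-0.111,0,0],[0,-0.136,-0.139,0,0]]' 
python3 -m inch '[[0,-0.027,-0.028,0,0],[0,-0.054,-0.056,0,0],[0,-0.082,-0.083,0,0],[0,-0.109,-0.111,0,0],[0,-0.136,-0.139,0,0]]' 
python3 -m inch '[[0,-0.027,-0.028,0,0],[0,-0.054,-0.056,0,0],[0,-0.082,-0.083,0,0],[0,-0.109,-0.111,0,0],[0,-0.136,-0.139,0,0]]' 
python3 -m inch '[[0,-0.027,-0.028,0,0],[0,-0.054,-0.056,0,0],[0,-0.082,-0.083,0,0],[0,-0.109,-0.111,0,0],[0,-0.136,-0.139,0,0]]' 
python3 -m inch '[[0,0,0,0,0],[0,0,0,0,0],[0,0,0,0,0]]' 
cat > look.py <<'E'
from h import *
import sys
p=cam("wrist"); save(p,sys.argv[1]); print(p["T"].round(3).tolist())
Z=dict(tab=.0775,jaw_face=.029,fixed_jaw_zone=.02,post=.052,terminal=.02,caliper=0)
for q in Z:
    for r in ctrl.tip_of(q,p)[:3]:
        if r["score"]>.25: print(q,round(r["score"],2),np.round(r["at"]),atz(p,r["at"],Z[q]).round(4))
c=cloud(p); np.save("c.npy",c); np.save("px.npy",p["pixels"])
# caliper bed rectangle from depth
m=(c[...,2]>.012)&(c[...,2]<.06)&(p["depth"]>0)
n,l,st,ce=cv2.connectedComponentsWithStats(m.astype(np.uint8))
for i in range(1,n):
    if st[i,4]>300:
        q=c[l==i][:,:2].astype(np.float32); r=cv2.minAreaRect(q*1000); print(st[i,4],np.round(r[0],1),np.round(r[1],1),round(r[2],1),'z',np.percentile(c[l==i][:,2],[5,50,95]).round(4))
E
python3 look.py w1.png
```

```text
time: 1.82
eef_pos: [0.2575, 0.4882, 0.2314]
tcp_rot: [0.117, 0.993, 0.0, 0.0]
contact_force: [0.3, 0.4, 1.1]
opening: 1.002
finger_force: 0.0
time: 2.23
eef_pos: [0.3575, 0.3212, 0.2317]
tcp_rot: [0.117, 0.993, 0.0, 0.0]
contact_force: [0.5, -0.2, 0.9]
opening: 0.997
finger_force: 0.0
time: 2.65
eef_pos: [0.4575, 0.1542, 0.2318]
tcp_rot: [0.117, 0.993, 0.0, 0.001]
contact_force: [0.9, 0.2, -0.9]
opening: 1.0
finger_force: 0.0
time: 3.07
eef_pos: [0.5575, -0.0128, 0.2316]
tcp_rot: [0.117, 0.993, 0.0, 0.0]
contact_force: [0.6, -0.1, 0.4]
opening: 1.002
finger_force: 0.0
time: 3.32
eef_pos: [0.5564, -0.0107, 0.2311]
tcp_rot: [0.117, 0.993, 0.0, -0.0]
contact_force: [-0.4, 0.7, 0.5]
opening: 1.0
finger_force: 0.0
[[0.233, 0.92, 0.315, 0.476], [0.972, -0.221, -0.075, 0.009], [0.0, 0.323, -0.946, 0.373], [0.0, 0.0, 0.0, 1.0]]
tab 0.77 [198. 189.] [ 0.54   -0.0788  0.0775]
fixed_jaw_zone 0.78 [392. 194.] [0.6018 0.0876 0.02  ]
post 0.97 [283. 334.] [ 0.713  -0.0486  0.052 ]
post 0.6 [518. 252.] [0.6756 0.1883 0.052 ]
post 0.57 [354. 198.] [0.5861 0.0474 0.052 ]
terminal 0.84 [500. 239.] [0
[... 257 characters left out ...]
 [ 0.4811 -0.0279  0.    ]
1767 [490.3  74.7] [28.  47.7] 36.0 z [0.0158 0.0177 0.0454]
1332 [477.8 -27.2] [35.2 34.9] 75.3 z [0.0251 0.0269 0.0283]
349 [561.9 248.2] [ 2.7 59. ] 82.7 z [0.0123 0.016  0.0222]
21282 [576.3   9.4] [240.2  90.9] 70.1 z [0.0179 0.0201 0.0412]
1526 [687.9 201.1] [29.2 48.1] 34.8 z [0.0141 0.0178 0.0451]
411 [ 607.9 -128. ] [25.3 25.9] 71.6 z [0.0122 0.0131 0.0142]
402 [637.5 -71. ] [25.6 25.6] 27.1 z [0.0122 0.0131 0.014 ]
989 [686.2  40.8] [35.9 35.1] 12.3 z [0.0152 0.0265 0.028 ]
1005 [729.5 -56.3] [28.  48.9] 82.7 z [0.0151 0.019  0.0452]
2507 [800.3 198.6] [  4.6 106.8] 0.0 z [0.0139 0.0334 0.0555]
6852 [800.6 -72.2] [  4.9 285.2] 0.1 z [0.0144 0.0348 0.0568]
```

View pics/w1.png

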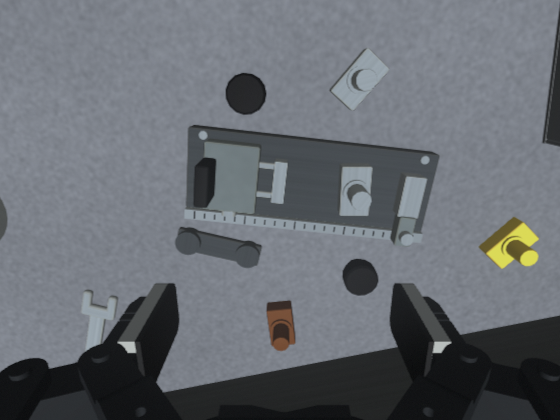

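The wrist view shows the tab at (204,183), the jaw at (280,182), the terminal at (356,190) and the fixed jaw at (411,197). The caliper y axis runs about 70° from world x. I'll refine these in the caliper frame from the cloud.

```bash
cat > cal.py <<'E'
from h import *
a=np.radians(70.1);Y=np.array([np.cos(a),np.sin(a)]);X=np.array([Y[1],-Y[0]]);O=np.array([.5676,.001])
def loc(c): return np.stack([(c[...,:2]-O)@X,(c[...,:2]-O)@Y,c[...,2]],-1)
def rng(l,b,n):
    m=np.all([(l[...,i]>b[i][0])&(l[...,i]<b[i][1]) for i in range(3)],0); q=l[m]
    if len(q)<5: print(n,len(q)); return
    print(n,len(q),(np.percentile(q,[2,50,98],axis=0)*1000).round(1).tolist(),end=' ')
    r=cv2.minAreaRect((q[:,:2]*1000).astype(np.float32)); print(np.round(r[0],1),np.round(r[1],1),round(r[2],1))
def report(l,t=0,ty=.05):
    rng(l,((-.03,.03),(t-.1,t-.07),(.068,.085)),"tabtop")
    rng(l,((-.04,.04),(t-.1,t-.03),(.038,.045)),"carr")
    rng(l,((-.025,.025),(t-.05,t-.015),(.034,.0395)),"jaw")
    rng(l,((-.03,.03),(ty-.03,ty+.03),(.058,.07)),"post")
    rng(l,((-.035,.035),(ty-.03,ty+.03),(.0345,.0425)),"foot+")
    rng(l,((-.025,.025),(.08,.13),(.036,.041)),"fixed")
    rng(l,((-.05,.06),(-.13,.14),(.017,.0225)),"bed")
E
python3 - <<'E'
from cal import *
report(loc(np.load("c.npy")))
E
```

```text
tabtop 684 [[-17.8, -88.5, 69.5], [-1.4, -82.4, 76.2], [16.5, -77.1, 77.8]] [ -0.3 -83.1] [12.2 36. ] 89.8
carr 3159 [[-31.1, -85.6, 38.7], [-3.3, -60.6, 40.5], [30.5, -40.1, 42.1]] [  2.6 -64. ] [69.4 49.8] 0.6
jaw 558 [[-19.9, -47.4, 34.5], [-0.3, -21.1, 36.6], [20.3, -15.3, 39.4]] [  0.1 -32.5] [49.5 34.9] 0.1
post 353 [[-8.1, 44.3, 59.2], [-0.6, 52.0, 64.8], [7.9, 60.4, 66.4]] [ 0.  52.4] [17.  17.3] 10.0
foot+ 1028 [[-23.2, 37.9, 35.2], [-8.4, 48.9, 37.1], [23.2, 66.4, 41.1]] [-0.  52.6] [47.5 28.2] 5.8
fixed 944 [[-19.4, 96.3, 36.2], [1.4, 105.7, 37.6], [23.7, 115.4, 40.4]] [  2.4 106. ] [20.5 45. ] 89.9
bed 12001 [[-39.1, -105.7, 17.5], [-7.0, 20.1, 19.1], [45.1, 127.1, 22.2]] [ 5.4 11. ] [ 90.9 239.6] 0.0
```

```bash
python3 -m inch '[[0.2,0.001,-0.035,0,3],[0.4,0.0015,-0.0685,0,6.4],[0.4,0.0015,-0.0685,0.02,6.4],[0.4,0.0015,-0.0685,0.06,6.4],[0.4,0.0015,-0.0685,0.09,6.4]]' 30
python3 -m inch '[[0.4,0,0,0.03,0],[0.4,0,0,0.06,0],[0.4,0,0,0.08,0],[0.4,0,0,0.095,0],[0.4,0,0,0.095,0]]'
python3 - <<'E'
from cal import *
s=ctrl.get_state();print(s["eef_pos"],(loc(s["eef_pos"])*1000).round(1),R.from_quat(s["tcp_rot"]).as_matrix().round(3).tolist())
E
```

```text
time: 4.08
eef_pos: [0.5394, -0.0775, 0.1407]
tcp_rot: [0.173, 0.985, -0.0, 0.001]
contact_force: [-1.7, -0.3, -0.7]
opening: 0.601
finger_force: 0.0
time: 4.5
eef_pos: [0.5364, -0.0758, 0.0425]
tcp_rot: [0.172, 0.985, 0.001, -0.004]
contact_force: [-0.7, 1.1, -0.3]
opening: 0.6
finger_force: 0.0
[ 0.53638971 -0.07577708  0.04251748] [ -3.2 -82.8  42.5] [[-0.941, 0.339, -0.007], [0.339, 0.941, 0.002], [0.008, -0.0, -1.0]]
```

```bash
python3 -m inch '[[0.4,0,0,-0.001,0],[0.5,0,0,-0.001,0],[0.65,0,0,-0.001,0],[0.75,0,0,-0.001,0],[0.8,0,0,-0.001,0]]'
python3 -m inch '[[1,0,0,0,0],[1,0,0,0,0],[1,0,0,0,0],[1,0,0,0,0],[1,0,0,0,0]]' 40
python3 - <<'E'
from cal import *
s=ctrl.get_state();print((loc(s["eef_pos"])*1000).round(1))
E
```

```text
time: 4.92
eef_pos: [0.5401, -0.0773, 0.0486]
tcp_rot: [0.172, 0.985, -0.0, 0.001]
contact_force: [-0.2, 1.1, 0.4]
opening: 0.202
finger_force: 0.0
time: 5.33
eef_pos: [0.54, -0.0773, 0.0485]
tcp_rot: [0.172, 0.985, -0.0, 0.001]
contact_force: [-1.3, 0.3, 5.6]
opening: 0.131
finger_force: 40.3
[  0.7 -83.   48.5]
```

```bash
python3 -m inch '[[1,0,0.005,0,0],[1,0,0.013,0,0],[1,0,0.022,0,0],[1,0,0.031,0,0],[1,0,0.038,0,0]]'
python3 -m inch '[[1,0,0.004,0,0],[1,0,0.008,0,0],[1,0,0.012,0,0],[1,0,0.012,0,0],[1,0,0.012,0,0]]'
python3 look.py w2.png | head -8
python3 - <<'E'
from cal import *
s=ctrl.get_state();print((loc(s["eef_pos"])*1000).round(1))
report(loc(np.load("c.npy")),.05)
E
```

```text
time: 5.75
eef_pos: [0.5528, -0.0418, 0.0484]
tcp_rot: [0.172, 0.985, -0.001, 0.0]
contact_force: [-2.3, -2.5, 6.2]
opening: 0.133
finger_force: 40.4
time: 6.17
eef_pos: [0.557, -0.0301, 0.0484]
tcp_rot: [0.172, 0.985, -0.0, 0.001]
contact_force: [-2.0, 0.6, 5.5]
opening: 0.132
finger_force: 40.3
[[0.339, 0.889, 0.306, 0.479], [0.941, -0.321, -0.11, -0.001], [-0.0, 0.326, -0.946, 0.19], [0.0, 0.0, 0.0, 1.0]]
tab 0.56 [283. 329.] [ 0.5575 -0.0302  0.0775]
jaw_face 0.87 [432. 262.] [0.5799 0.0373 0.029 ]
fixed_jaw_zone 0.72 [535. 257.] [0.6    0.0886 0.02  ]
post 0.91 [486. 289.] [0.5856 0.0505 0.052 ]
terminal 0.89 [453. 257.] [0.5864 0.0497 0.02  ]
terminal 0.32 [445.  47.] [0.4891 0.0663 0.02  ]
caliper 0.69 [345. 239.] [0.5677 0.002  0.    ]
[  0.6 -32.9  48.5]
tabtop 4803 [[-18.0, -48.0, 69.1], [-6.9, -33.2, 76.4], [15.6, -21.7, 84.8]] [ -1.1 -31.7] [35.7 28.5] 27.5
carr 9072 [[-31.6, -36.4, 38.9], [-14.1, -5.8, 40.5], [26.8, 10.1, 41.8]] [ -0.4 -13.7] [64.1 50. ] 0.1
jaw 1933 [[-20.0, 5.1, 34.5], [-2.1, 29.3, 36.5], [18.7, 34.7, 39.4]] [-0.3 17.5] [49.3 34.9] 0.1
post 1875 [[-8.3, 44.5, 58.4], [-1.6, 51.4, 64.6], [7.6, 60.3, 65.9]] [ 0.4 52.9] [18.5 17.6] 23.4
foot+ 6193 [[-23.3, 25.5, 35.0], [-7.5, 42.8, 36.8], [22.7, 64.0, 41.0]] [ 0.5 45.7] [50.  42.2] 1.5
fixed 96 [[9.6, 95.7, 36.1], [17.7, 97.0, 36.8], [24.6, 99.1, 38.1]] [16.  96.7] [17.8  2.6] 12.6
bed 34048 [[-39.4, -105.6, 17.6], [-14.6, -45.8, 19.0], [40.4, 97.0, 22.0]] [ 5.  -2.8] [212.1  91.5] 89.7
```

View pics/w2.png

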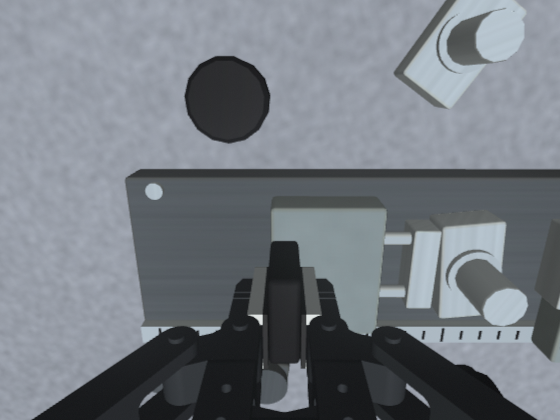

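The tab is pinched (283,270) and the jaw (425,262) is just short of the terminal (470,270). I'll advance slowly to just short of closing.

```bash
python3 -m inch '[[1,0,0.003,0,0],[1,0,0.006,0,0],[1,0,0.009,0,0],[1,0,0.012,0,0],[1,0,0.015,0,0]]'
python3 -m inch '[[1,0,0.003,0,0],[1,0,0.006,0,0],[1,0,0.009,0,0],[1,0,0.012,0,0],[1,0,0.015,0,0]]'
python3 -m inch '[[1,0,0.001,0,0],[1,0,0.001,0,0],[1,0,0.001,0,0]]'
python3 look.py w3.png >/dev/null
python3 - <<'E'
from cal import *
s=ctrl.get_state();print((loc(s["eef_pos"])*1000).round(1))
report(loc(np.load("c.npy")),.08,.08)
E
```

```text
time: 6.93
eef_pos: [0.5617, -0.017, 0.0485]
tcp_rot: [0.172, 0.985, -0.001, 0.0]
contact_force: [-3.2, -3.6, 6.4]
opening: 0.131
finger_force: 40.4
time: 7.35
eef_pos: [0.5668, -0.0029, 0.0484]
tcp_rot: [0.172, 0.985, -0.001, 0.0]
contact_force: [-3.1, -2.9, 5.7]
opening: 0.127
finger_force: 40.4
time: 7.6
eef_pos: [0.5673, -0.0016, 0.0485]
tcp_rot: [0.172, 0.985, -0.001, 0.0]
contact_force: [-2.6, -1.6, 6.4]
opening: 0.131
finger_force: 40.3
[ 0.6 -2.6 48.4]
tabtop 4821 [[-18.0, -18.0, 69.0], [-6.9, -2.9, 76.4], [15.6, 8.7, 84.8]] [-0.9 -1.2] [36.2 28.7] 28.6
carr 9073 [[-31.6, -6.1, 38.9], [-14.0, 24.5, 40.5], [26.5, 40.4, 41.8]] [-0.5 16.6] [64.  50.1] 0.0
jaw 1912 [[-19.9, 35.3, 34.4], [-1.9, 59.5, 36.5], [19.1, 64.8, 39.4]] [-0.1 48. ] [49.7 34.7] 1.0
post 1862 [[-7.3, 72.7, 58.5], [-0.5, 79.8, 64.6], [8.6, 88.9, 65.9]] [ 1.1 81.2] [18.8 17.4] 42.1
foot+ 8685 [[-22.0, 56.0, 35.2], [-5.6, 77.9, 37.1], [31.8, 109.2, 41.2]] [ 5.9 82.5] [54.9 58.1] 90.0
fixed 4419 [[-21.4, 80.8, 36.2], [-7.8, 102.6, 37.4], [23.2, 115.5, 40.5]] [ 1.  98.4] [47.9 36.8] 0.1
bed 39590 [[-39.4, -105.2, 17.6], [-15.3, -41.4, 19.0], [40.4, 122.4, 21.9]] [ 5.4 11.6] [ 91.5 241.2] 0.0
```

```bash
python3 -m inch '[[1,0,0.001,0,0],[1,0,0.002,0,0],[1,0,0.003,0,0],[1,0,0.004,0,0],[1,0,0.005,0,0]]'
python3 -m inch '[[1,0,0,0,0],[1,0,0,0,0]]'
python3 look.py w4.png >/dev/null
python3 - <<'E'
from cal import *
s=ctrl.get_state();print((loc(s["eef_pos"])*1000).round(1),s["contact_force"][:2]@Y)
report(loc(np.load("c.npy")),.085,.083)
E
```

```text
time: 8.37
eef_pos: [0.5685, 0.0016, 0.0485]
tcp_rot: [0.172, 0.985, -0.002, -0.0]
contact_force: [-5.1, -8.4, 7.7]
opening: 0.137
finger_force: 40.5
time: 8.53
eef_pos: [0.5685, 0.0017, 0.0485]
tcp_rot: [0.172, 0.985, -0.002, -0.0]
contact_force: [-4.9, -6.5, 7.6]
opening: 0.133
finger_force: 40.5
[ 0.6  1.  48.5] -7.9018660194032675
tabtop 4805 [[-18.0, -12.9, 68.9], [-7.0, 1.1, 76.4], [15.6, 12.8, 84.8]] [-1.1  2.6] [36.2 27.8] 26.0
carr 9081 [[-31.6, -2.6, 38.9], [-14.1, 28.1, 40.4], [26.4, 44.0, 41.8]] [-0.2 20.2] [50.1 64.4] 89.8
jaw 2709 [[-20.2, 41.9, 34.6], [-1.5, 62.8, 36.5], [20.4, 69.7, 39.3]] [ 0.1 52.6] [34.8 49.7] 90.0
post 1862 [[-7.3, 73.7, 58.4], [-0.6, 80.7, 64.6], [8.5, 89.7, 66.0]] [ 1.1 82.2] [18.8 17.4] 74.8
foot+ 9257 [[-21.9, 57.0, 35.2], [-5.1, 81.0, 37.1], [31.8, 112.2, 41.1]] [ 5.9 84.5] [56.9 58.1] 90.0
fixed 4497 [[-21.4, 80.7, 36.2], [-8.0, 102.2, 37.4], [23.3, 115.5, 40.4]] [ 1.  98.5] [36.9 47.9] 90.0
bed 40005 [[-39.4, -105.1, 17.6], [-15.0, -40.6, 19.0], [40.4, 124.2, 21.9]] [ 5.1 11.3] [240.9  91.4] 89.9
```

View pics/w4.png

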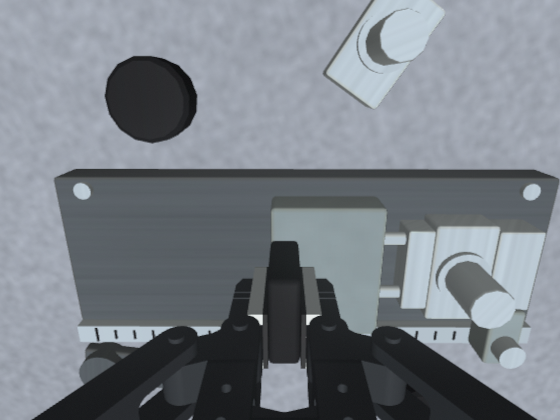

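The terminal (470,272) sits square between the jaws and the spring is pressed back about 2.6 mm. I'll add 2.5 mm and hold for a second.

```bash
python3 -m inch '[[1,0,0.001,0,0],[1,0,0.002,0,0],[1,0,0.0025,0,0],[1,0,0.0025,0,0],[1,0,0.0025,0,0]]'
python3 look.py w5.png >/dev/null
python3 - <<'E'
from cal import *
s=ctrl.get_state();print((loc(s["eef_pos"])*1000).round(1),s["contact_force"][:2]@Y)
l=loc(np.load("c.npy"));report(l,.087,.083)
m=(abs(l[...,0]+.005)<.012)&(l[...,2]>.034)&(l[...,2]<.0395); h=np.histogram(l[m][:,1],np.arange(.04,.12,.001)); print(dict(zip((h[1][:-1]*1000).round().astype(int).tolist(),h[0].tolist())))
E
```

```text
time: 9.3
eef_pos: [0.5692, 0.0036, 0.0485]
tcp_rot: [0.172, 0.985, -0.002, -0.0]
contact_force: [-5.7, -8.2, 7.1]
opening: 0.136
finger_force: 40.6
[ 0.6  3.  48.5] -9.620611678886338
tabtop 4735 [[-18.0, -10.9, 68.8], [-7.1, 3.1, 76.4], [15.5, 14.8, 84.8]] [-0.9  4.7] [36.8 27.8] 25.5
carr 9085 [[-31.6, -0.6, 38.9], [-14.1, 30.1, 40.5], [26.5, 46.0, 41.8]] [-0.3 22.2] [64.6 50.1] 0.0
jaw 3124 [[-20.9, 44.3, 34.5], [-1.7, 64.0, 36.5], [21.6, 71.7, 39.3]] [-0.1 54.7] [34.8 49.7] 89.7
post 1839 [[-7.3, 73.7, 58.5], [-0.5, 80.8, 64.7], [8.7, 89.6, 66.0]] [ 1.3 82.2] [18.2 17.5] 16.4
foot+ 9279 [[-21.9, 57.1, 35.2], [-5.0, 81.3, 37.1], [31.8, 112.2, 41.1]] [ 5.9 84.5] [58.1 57.1] 0.0
fixed 4542 [[-21.5, 80.8, 36.1], [-7.9, 102.3, 37.4], [23.3, 115.5, 40.5]] [ 0.9 98.3] [48.1 36.6] 0.0
bed 40066 [[-39.4, -105.1, 17.6], [-15.0, -40.1, 19.0], [40.3, 124.7, 21.8]] [ 5.2 11. ] [ 91.2 241.5] 0.0
{40: 3, 41: 5, 42: 8, 43: 4, 44: 4, 45: 3, 46: 19, 47: 4, 48: 0, 49: 0, 50: 0, 51: 2, 52: 0, 53: 0, 54: 0, 55: 1, 56: 126, 57: 117, 58: 101, 59: 103, 60: 104, 61: 104, 62: 111, 63: 96, 64: 110, 65: 104, 66: 100, 67: 92, 68: 121, 69: 124, 70: 124, 71: 94, 72: 69, 73: 78, 74: 56, 75: 60, 76: 48, 77: 49, 78: 39, 79: 44, 80: 36, 81: 44, 82: 32, 83: 33, 84: 46, 85: 35, 86: 36, 87: 45, 88: 41, 89: 44, 90: 44, 91: 48, 92: 58, 93: 62, 94: 66, 95: 60, 96: 102, 97: 107, 98: 101, 99: 92, 100: 106, 101: 111, 102: 98, 103: 111, 104: 116, 105: 101, 106: 104, 107: 112, 108: 98, 109: 110, 110: 112, 111: 95, 112: 97, 113: 109, 114: 112, 115: 84, 116: 15, 117: 0, 118: 0}
```

```bash
python3 -m inch '[[1,0,0,0,0],[1,0,0,0,0],[1,0,0,0,0],[1,0,0,0,0],[1,0,0,0,0]]' | tail -4
python3 -m inch '[[1,0,0,0,0],[1,0,0,0,0],[1,0,0,0,0],[1,0,0,0,0],[1,0,0,0,0]]' | tail -4
python3 -m inch '[[1,0,0,0,0],[1,0,0,0,0],[1,0,0,0,0],[1,0,0,0,0],[1,0,0,0,0]]' | tail -4
python3 -m inch '[[1,0,-0.003,0,0],[1,0,-0.008,0,0],[1,0,-0.014,0,0],[1,0,-0.021,0,0],[1,0,-0.028,0,0]]' | tail -4
python3 -m inch '[[1,0,-0.008,0,0],[1,0,-0.016,0,0],[1,0,-0.024,0,0],[1,0,-0.032,0,0],[1,0,-0.040,0,0]]' | tail -4
python3 -m inch '[[1,0,-0.008,0,0],[1,0,-0.014,0,0],[1,0,-0.018,0,0],[1,0,-0.018,0,0],[1,0,-0.018,0,0]]'
python3 - <<'E'
from cal import *
s=ctrl.get_state();print((loc(s["eef_pos"])*1000).round(1),s["contact_force"][:2]@Y)
E
```

```text
tcp_rot: [0.172, 0.985, -0.002, -0.0]
contact_force: [-5.6, -9.0, 7.4]
opening: 0.132
finger_force: 40.6
tcp_rot: [0.172, 0.985, -0.002, -0.0]
contact_force: [-5.8, -7.9, 7.3]
opening: 0.133
finger_force: 40.6
tcp_rot: [0.172, 0.985, -0.002, -0.0]
contact_force: [-5.9, -8.4, 7.1]
opening: 0.135
finger_force: 40.6
tcp_rot: [0.173, 0.985, 0.001, 0.001]
contact_force: [0.5, 3.6, 5.4]
opening: 0.13
finger_force: 40.3
tcp_rot: [0.173, 0.985, 0.001, 0.001]
contact_force: [-0.7, 3.1, 6.1]
opening: 0.134
finger_force: 40.4
time: 12.15
eef_pos: [0.5407, -0.0754, 0.0485]
tcp_rot: [0.172, 0.985, -0.0, 0.001]
contact_force: [-2.0, 0.6, 6.3]
opening: 0.133
finger_force: 40.5
[  0.7 -81.   48.5] -0.12584006330819109
```

```bash
python3 -m inch '[[0.6,0,0,0,0],[0.5,0,0,0,0],[0.5,0,0,0,0],[0.5,0,0,-0.01,0],[0.5,0,0,-0.04,0]]' | head -2
python3 -m inch '[[0.4,0,0,-0.035,0],[0.4,0,0.02,-0.06,0],[0.4,0,0.055,-0.07,0],[0.4,0,0.09,-0.07,0],[0.4,0,0.125,-0.07,0]]' | head -2
python3 -m inch '[[0.4,0,0.025,0,0],[0.4,0,0.038,0,0],[0.4,0,0.038,0,0],[0.4,0,0.038,0,0],[0.4,0,0.038,0,0]]' 
python3 look.py w6.png | grep -E "post|term"
python3 - <<'E'
from cal import *
s=ctrl.get_state();print((loc(s["eef_pos"])*1000).round(1),s["contact_force"])
l=loc(np.load("c.npy"));report(l,0,.083)
t=cam("top");save(t,"t6.png");l=cloud(t)
m=(abs(l[...,2]-.05)<.004)&(np.hypot(l[...,0]-.523,l[...,1]+.35)<.075); q=l[m]; print("rim",len(q),cv2.minEnclosingCircle((q[:,:2]*1000).astype(np.float32)), cv2.fitEllipse((q[:,:2]*1000).astype(np.float32)))
report(loc(l))
E
```

```text
time: 12.57
eef_pos: [0.5362, -0.0736, 0.0831]
time: 12.98
eef_pos: [0.5839, 0.0438, 0.1599]
time: 13.4
eef_pos: [0.5951, 0.0775, 0.1571]
tcp_rot: [0.173, 0.985, -0.0, -0.0]
contact_force: [0.4, 0.1, -0.5]
opening: 0.601
finger_force: 0.0
post 0.97 [287. 209.] [0.5969 0.0794 0.052 ]
post 0.8 [472. 255.] [0.6758 0.1942 0.052 ]
post 0.57 [198. 380.] [ 0.712  -0.0399  0.052 ]
terminal 0.91 [453. 238.] [0.6764 0.1936 0.02  ]
terminal 0.85 [286. 196.] [0.597 0.079 0.02 ]
terminal 0.8 [202. 358.] [ 0.7164 -0.0452  0.02  ]
[  0.   81.8 157.3] [ 0.19666515  0.85789823 -0.11795737]
tabtop 1419 [[-17.8, -85.8, 68.5], [-1.7, -77.7, 75.9], [16.6, -74.3, 77.7]] [ -0.1 -80.7] [13.6 36.2] 89.2
carr 5222 [[-31.1, -83.5, 38.7], [-2.9, -58.5, 40.5], [30.3, -37.3, 42.7]] [  3.  -61.5] [70.  50.6] 0.3
jaw 862 [[-21.8, -46.1, 34.3], [-0.7, -21.0, 36.7], [22.2, -15.3, 39.4]] [ -0.  -32.4] [49.9 34.9] 0.0
post 578 [[-7.1, 74.3, 59.1], [0.1, 82.3, 64.8], [8.5, 90.3, 66.2]] [ 1.1 82.4] [17.4 17.2] 15.6
foot+ 3200 [[-21.8, 69.2, 35.5], [-2.3, 96.2, 37.5], [31.6, 112.3, 41.3]] [ 6.2 90.7] [44.6 57.6] 90.0
fixe
[... 204 characters left out ...]

rim 246 ((520.6134643554688, -348.50006103515625), 54.60884094238281) ((520.5427856445312, -348.2074890136719), (104.42723083496094, 104.9313735961914), 0.7227935194969177)
tabtop 79 [[-19.5, -87.0, 72.3], [-2.3, -81.3, 76.9], [15.1, -75.4, 81.1]] [ -2.2 -81.1] [11.9 36. ] 89.8
carr 396 [[-32.7, -85.3, 38.2], [-2.1, -58.3, 41.2], [28.9, -38.1, 44.4]] [  0.2 -62.2] [49.5 68.3] 89.8
jaw 82 [[-22.7, -49.2, 34.1], [-2.6, -22.5, 37.3], [19.3, -15.3, 39.4]] [ -0.6 -32.4] [48.5 34.5] 0.0
post 0
foot+ 15 [[-23.7, 67.9, 34.7], [18.9, 70.5, 37.5], [22.5, 77.4, 41.8]] [-0.9 72.8] [47.   9.7] 0.6
fixed 0
bed 1326 [[-40.9, -106.4, 17.1], [1.0, 2.8, 19.6], [45.0, 74.1, 22.3]] [2.8 6.8] [231.4  89.9] 89.9
```

View pics/w6.png

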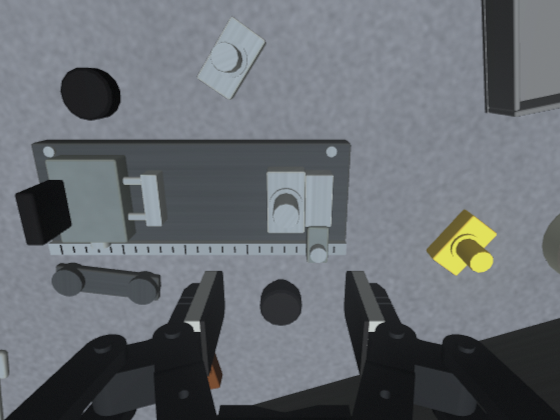

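The terminal stands at (286,200), free of the retracted jaw, with the gripper directly above. I'll descend onto the post.

```bash
python3 -m inch '[[0.4,-0.001,0.0005,0.025,0],[0.4,-0.001,0.0005,0.055,0],[0.4,-0.001,0.0005,0.085,0],[0.5,-0.001,0.0005,0.105,0],[0.55,-0.001,0.0005,0.114,0]]' | head -2
python3 -m inch '[[0.55,0,0,0,0],[0.6,0,0,0,0],[0.7,0,0,0,0],[1,0,0,0,0],[1,0,0,0,0]]' 60
python3 -m inch '[[1,0,0,0,0],[1,0,0,0,0],[1,0,0,0,0]]' 
python3 -m inch '[[1,0,0,-0.005,0],[1,0,0,-0.015,0],[1,0,0,-0.035,0],[1,0,0,-0.065,0],[1,0,0,-0.1,0]]' 
python3 -c "
from cal import *
s=ctrl.get_state();print(R.from_quat(s['tcp_rot']).as_matrix().T@(np.array([.5206,-.3485,s['eef_pos'][2]])-s['eef_pos']))"
```

```text
time: 14.22
eef_pos: [0.594, 0.0786, 0.0395]
time: 14.63
eef_pos: [0.5981, 0.0777, 0.0459]
tcp_rot: [0.172, 0.985, -0.001, 0.002]
contact_force: [-1.9, -3.9, 5.2]
opening: 0.187
finger_force: 58.5
time: 14.88
eef_pos: [0.5981, 0.0777, 0.0459]
tcp_rot: [0.172, 0.985, -0.001, 0.002]
contact_force: [-1.8, -4.6, 6.2]
opening: 0.187
finger_force: 58.7
time: 15.3
eef_pos: [0.5948, 0.0794, 0.1424]
tcp_rot: [0.173, 0.985, 0.0, -0.002]
contact_force: [0.3, 0.1, -1.9]
opening: 0.188
finger_force: 58.6
[-7.56949216e-02 -4.27648310e-01 -3.51552673e-04]
```

```bash
python3 -m inch '[[1,-0.002,-0.01,0,0],[1,-0.006,-0.03,0,0],[1,-0.01,-0.06,0,0],[1,-0.016,-0.09,0,0],[1,-0.022,-0.12,0,0]]' |head -2
python3 -m inch '[[1,-0.006,-0.03,0,0],[1,-0.012,-0.06,0,0],[1,-0.018,-0.09,0,0],[1,-0.024,-0.12,0,0],[1,-0.030,-0.15,0,0]]' |head -2
python3 -m inch '[[1,-0.006,-0.03,0,0],[1,-0.012,-0.06,0,0],[1,-0.018,-0.09,0,0],[1,-0.022,-0.12,0,0],[1,-0.024,-0.145,0,0]]' |head -2
python3 -m inch '[[1,0,-0.010,0,0],[1,0,-0.0135,0,0],[1,0,-0.0135,0,0],[1,0,-0.0135,0,0],[1,0,-0.0135,0,0]]'
python3 look.py w7.png | grep -E "post|term"
python3 -c "
from cal import *
s=ctrl.get_state();print(s['eef_pos'],R.from_quat(s['tcp_rot']).as_matrix().T@(np.array([.5206,-.3485,s['eef_pos'][2]])-s['eef_pos']))
l=np.load('c.npy');m=(abs(l[...,2]-.049)<.004)&(np.hypot(l[...,0]-.521,l[...,1]+.348)<.07);q=(l[m][:,:2]*1000).astype(np.float32);print(len(q),cv2.fitEllipse(q),cv2.minEnclosingCircle(q))"
```

```text
time: 15.72
eef_pos: [0.5761, -0.0419, 0.1436]
time: 16.13
eef_pos: [0.5536, -0.1938, 0.1436]
time: 16.55
eef_pos: [0.527, -0.3392, 0.1436]
time: 16.97
eef_pos: [0.523, -0.3486, 0.1432]
tcp_rot: [0.172, 0.985, 0.0, -0.0]
contact_force: [0.7, 0.6, -2.6]
opening: 0.184
finger_force: 58.8
post 0.87 [284. 290.] [ 0.5769 -0.3678  0.052 ]
terminal 0.58 [286. 255.] [ 0.5663 -0.3622  0.02  ]
[ 0.52281366 -0.34975131  0.14340747] [ 2.50679083e-03  4.26679863e-04 -2.23235960e-07]
2977 ((522.4163818359375, -349.209716796875), (103.96809387207031, 104.3246078491211), 67.72262573242188) ((522.9600219726562, -349.41156005859375), 54.79536437988281)
```

View pics/w7.png

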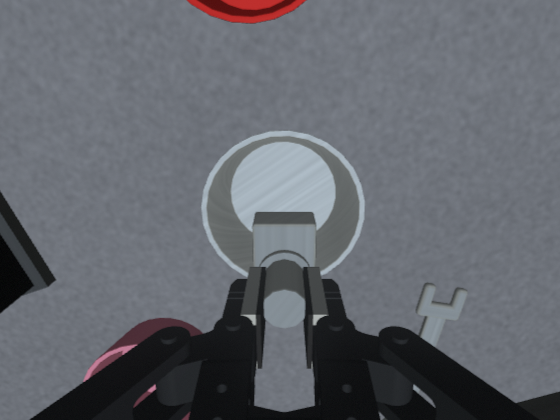

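The terminal hangs upright at (284,270), centred over the tub (283,205 as seen obliquely). I'll lower it and release.

```bash
python3 -m inch '[[1,0,0,0.02,0],[1,0,0,0.045,0],[1,0,0,0.07,0],[1,0,0,0.09,0],[1,0,0,0.1,0]]' |head -2
python3 -m inch '[[1,0,0,0.003,0],[1,0,0,0.006,0],[1,0,0,0.008,0],[1,0,0,0.008,0],[1,0,0,0.008,0]]'
python3 -m inch '[[0.75,0,0,0,0],[0.65,0,0,0,0],[0.62,0,0,0,0],[0.62,0,0,0,0],[0.62,0,0,0,0]]'
python3 -m inch '[[0.62,0,0,-0.02,0],[0.62,0,0,-0.05,0],[0.62,0,0,-0.085,0],[0.62,0,0,-0.12,0],[0.62,0,0,-0.15,0]]' | head -4
python3 -m inch '[[0.62,0,0,0,0],[0.62,0,0,0,0],[0.62,0,0,0,0],[0.62,0,0,0,0]]'
python3 look.py w8.png | grep -E "post|term"
python3 -c "
from cal import *
l=np.load('c.npy')
for z,t in ((.049,.002),(.042,.004)):
  m=(abs(l[...,2]-z)<t)&(np.hypot(l[...,0]-.521,l[...,1]+.348)<.07);print(z,m.sum(),cv2.minEnclosingCircle((l[m][:,:2]*1000).astype(np.float32)))"
```

```text
time: 17.73
eef_pos: [0.521, -0.3486, 0.04]
time: 18.15
eef_pos: [0.5234, -0.3508, 0.0367]
tcp_rot: [0.172, 0.985, -0.001, 0.001]
contact_force: [0.3, 0.5, -3.1]
opening: 0.183
finger_force: 58.8
time: 18.57
eef_pos: [0.5228, -0.3504, 0.0358]
tcp_rot: [0.172, 0.985, -0.0, 0.0]
contact_force: [0.5, -0.2, 0.2]
opening: 0.38
finger_force: 0.0
time: 18.98
eef_pos: [0.5229, -0.3504, 0.188]
tcp_rot: [0.172, 0.985, -0.0, 0.001]
contact_force: [1.1, -0.2, -0.6]
time: 19.32
eef_pos: [0.5217, -0.3493, 0.1831]
tcp_rot: [0.172, 0.985, 0.001, -0.002]
contact_force: [-1.2, -1.0, -0.5]
opening: 0.381
finger_force: 0.0
post 0.67 [280. 193.] [ 0.5175 -0.3502  0.052 ]
terminal 0.69 [283. 181.] [ 0.5175 -0.3479  0.02  ]
0.049 2637 ((522.8772583007812, -349.4726257324219), 54.72657775878906)
0.042 1544 ((523.346435546875, -349.5092468261719), 50.811973571777344)
```

View pics/w8.png

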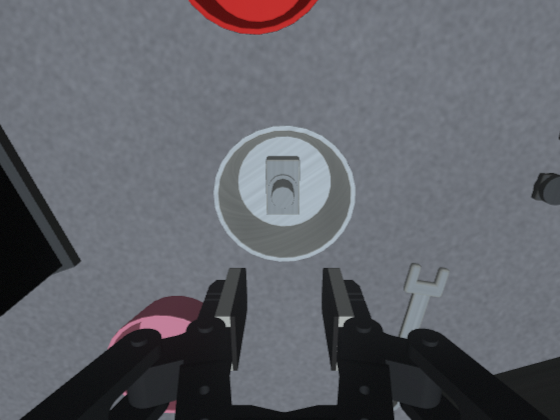

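The terminal stands upright in the middle of the tub (283,185), and the tub has not moved. The gripper is clear, so I'm handing in.

```bash
python3 -c "
from plant import ctrl
print(ctrl.sign_off())"
```

```text
the job is handed in; nothing more can be done
None
```

The terminal was gauged square at about 4.6 mm of spring travel (estimated from the wrist camera) for over a second, the carriage was slid back to about 2 mm from fully open, the terminal now stands upright in the metal tub, and the job is handed in; no verdict was returned.

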